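# Clamp the dowel jar in the cam cradle, unscrew its tight cap and hold it above the mouth

## Robot

A 6-joint arm with a two-finger parallel gripper is mounted at the origin on a cart in front of the work surface, level with it; the furniture and walls round the work are solid. World frame = base frame: x ahead of the robot, y to its left, z up, the work surface at z = 0. Lengths are in mm, angles in rad, forces in N, time in s.
With the tool pointing down it reaches from about 350 to 975 mm from the base axis. Payload 7.1 kg.
Tool frame: the origin (TCP) lies midway between the tips of the shut fingers; the grasp point (between the pads) lies 19 mm behind it (ctrl.grip_depth is the distance from the TCP to the grasp point, in mm); z points along the fingers, y is the line along which they close (so a half turn about z gives the same grasp; the last joint's range is limited). The gripper opens to 88 mm and grips with 3 to 60 N. Pads are 20 mm wide; open, the fingers measure 115 mm over their backs; the gripper's body (75 mm by 178 mm) begins 61 mm behind the grasp point.
Start: joints at [1.164, 0.423, 1.63, -0, 1.089, -0.019], TCP at [236.313, 578.585, 222.675] pointing down, gripper open.
Joint ranges: [-3, 3], [-0.9, 2.11], [0.09, 2.58], [-1.31, 4.45], [0.11, 2.69], [-2.54, 2.54]. Speed limits (rad/s): [2.39, 2.39, 3.01, 3.14, 3.14, 3.14].

## Interface

Orientations are given as a rotation vector (axis times angle).
In Python, from workcell import get_obs, vision, ctrl gives the robot as it stands.
- The arm moves only by the tool step_arm, never from a script. Its argument "plan" is a list of rows, each a list of 7 numbers: the opening, from -1 (shut) to 1 (fully open), then the shift along the tool's x, y, z as a fraction of full scale, then the turn, a rotation vector about the tool's x, y, z as a fraction of full scale. In form: [[fingers, dx, dy, dz, wx, wy, wz], ...]. A call has 1 to 20 rows; each row shifts and turns the commanded pose from where the row before left it, along the tool's axes as they then stand; what a row does not reach is not made up. Full scale, the value 1, is 50 mm for a shift and 0.12 rad for a turn. A row lasts 1/8 s, in which the tool goes at most 62.5 mm and 10.7 degrees, less where a joint would pass 70% of its speed; a pose out of reach is approached as far as the arm can. A call with a number of a shift or a turn outside -1 to 1 is refused whole. A call with a gripper value outside its range is refused whole. The fingers move at their own pace and stop on an object; the grip force is fixed at half the most. Time passes only in rows, so rows that do not move let the fingers close. It gives the time, the measured TCP pose, the force, the opening and the grip force at its end, in the units of the state.
- get_obs(): the state, without advancing time (a new reading comes with each control period).
- vision.get_image(name): name is "scene" or "top" or "wrist"; returns a dict with "pixels" (400x640x3 uint8, red, green, blue), "depth" (400x640 float32, mm along the optical axis (not along the pixel's ray), 0 where there is no reading), "fx", "fy", "cx", "cy" (pixels), "T" (4x4, takes a point from camera to world coordinates); the wrist camera has in their place "T_tool_cam" (4x4, takes a point from camera to tool coordinates, whose origin is the TCP and whose axes are the flange's). Camera axes: x right, y down, z forward; pixel columns grow to the right and rows downward; lengths in mm; the calibration is good to about 2 mm. A picture is of the moment at which its call begins: read the wrist's pose just before it.
- ctrl.close_job(): hands the job in; it is judged then, once.
The state is a dict: "t": time; "qpos": joint angles; "qvel": joint speeds; "joint_torque": joint torques, N m; "ee_pos": TCP position; "orientation": TCP orientation; "ft_force": force on the tool from outside, world axes, zero at the start; "moment": the same for the moment, N m; "width": finger opening in mm; "grasp_force": force on a finger pad.
Only numpy, scipy, OpenCV 4.12 (cv2) and the standard library are available. Lean on these libraries where they do the work, as an engineer would, in place of code of your own. Each camera call takes 0.05 s, during which the arm holds its last target. There are 200 camera calls.

## Task

Open the jar of dowel pins for me one-handed: lift it into the clamping cradle so that it stands upright between the V and the jaw, and swing the cam lever fully over to lock it there. Then unscrew the tight cap anticlockwise until its threads let go, and finish while still holding it in the gripper, level and directly over the open mouth, a finger's breadth or two clear of the rim, so that I can pick dowels out and you can put the cap straight back. The jar never tips over and stays locked in the cradle, and the other things on the table are left where they are.

Things in the scene. Friction and masses are not known exactly. Their poses are not given: they have to be found in the camera images.
- jar: White straight-sided plastic jar with a blank brown label, full of dowel pins. Body 54 mm diameter, 70 mm high; neck 39 mm wide up to the rim at 88 mm; 95 mm tall with its cap on. 0.18 to 0.37 kg. Loose; starts upright on the table left of the cradle. Origin: centre of its underside; z up its axis. Its turn about z does not matter. It can be lifted by its cap.
- cap: Round fluted black screw cap of the jar: 61 mm diameter (wider than the jar's body), 24 mm high. Origin: centre of its lower edge, 71 mm above the jar's underside when closed; z up. It takes 0.3 to 0.7 N m to turn, so an unclamped jar just turns with it. It keeps its height while it turns, and cannot be pulled off before the threads let go.
- jar_thread (a point): Point on the jar's axis, 76 mm above its underside; axes as the jar. Part-turn lug thread, opens anticlockwise from above. The angle of the cap's x axis from the jar's x axis about z is 0 at the tight stop and starts at 0.05 to 0.4 rad; the lugs come free above 0.98 and meet the next thread at 1.7 rad. Once free, a sprung liner (20 N) urges the cap up by 4 mm and it lifts straight off.
- jar_mouth (a point): Centre of the jar's open rim, 88 mm above the jar's underside.
- cradle: Fixed clamping cradle: plywood base 108 x 196 x 10 mm; at its +y end two light wood cleats, tops 52 mm above the table, set as a 90 degree V open toward -y; at its -y end the sliding jaw and cam lever. Origin: on the table under the axis of a jar pressed home in the V; z up, y from the jaw toward the V, x away from the robot.
- seat (a point): Point on the cradle's base, 10 mm above the table: middle of the jar's underside once the jaw has pressed it into the V. Axes as the cradle. With the lever open there are 7 mm of room or more: set the jar down 0 to 6 mm from this point toward -y of the cradle, best 3 mm, and within 5 mm sideways; the jaw then pushes it home.
- jaw: Sliding jaw: rubber pad 50 mm wide and 36 mm high before a wooden block, top 48 mm above the table, driven 12 mm toward the V (+y of the cradle) by the cam; springy, it presses the jar with about 25 to 35 N when the lever is fully over. Origin: the cradle's origin at lever 0, moving with the pad.
- cam_lever (a joint): Angle of the cam lever: 0 fully open, 1.6 rad fully over (locked, end stop); starts at 0 to 0.15. It turns clockwise seen from above about a vertical pivot: at 0 the lever points along -y of the cradle, at 1.57 along -x of the cradle (toward the robot). Stays where it is left; takes about 5 to 11 N at the knob.
- lever_knob (a point): Middle of the upright black knob at the end of the cam lever: 23 mm diameter, 38 mm tall, between 43 and 81 mm above the table, 75 mm from the pivot. Its axis is upright, so it may turn between the fingers.
- lever_pivot (a point): Point on the cam lever's vertical axis at the height of the knob's middle, 69.5 mm from the seat toward -y of the cradle.
- tape_measure: Yellow tape measure, 43 x 90 x 62 mm, bystander near the jar (the two may have changed places). Origin: centre of its underside.
- sanding_block: Wooden sanding block, 69 x 112 x 30 mm, bystander in front of the cradle. Origin: centre of its underside.
- calliper: Dial calliper lying flat on the table, 68 x 210 x 14 mm, bystander in front of the cradle, at the right. Origin: centre of its underside.

How it is judged:
By the outcome, as a careful person would: the job done as asked, in the order asked, and still so for the second after the job is handed in, while the arm keeps its last pose, push and grip.
It also fails if it takes over 58 s, if anything falls off the work surface, if the arm or the gripper's body presses on something with over 40 N, if the wrist force passes 120 N, or if a joint passes its speed limit or range.

## Working session

There is one attempt and no reset: what is moved stays moved. The work goes in short steps, Python scripts to look and compute and a tool call to move; the robot and the scene stay as the last step left them, time stands still between calls to the robot, and variables do not carry over. Pictures are saved under pics/ and viewed, at most 10 in all, crops included, and the job is handed in when it is done.

Besides the shell and the picture viewer there is one more tool, called after "Call:" by a JSON object that holds its "fn" and its "kwargs". step_arm: Moves the arm, as the interface text tells. Its arguments: {"type":"object","properties":{"plan":{"type":"array","items":{"type":"array","items":{"type":"number","minimum":-1,"maximum":1}}}},"required":["plan"]}

```bash
mkdir -p pics; python3 - <<'E'
from workcell import get_obs, vision, ctrl
import cv2,numpy as np
o=get_obs();print({k:np.round(v,3) for k,v in o.items()}, ctrl.grip_depth)
for n in ["top","scene"]:
    im=vision.get_image(n);cv2.imwrite(f"pics/{n}.png",im["pixels"][:,:,::-1]);np.savez(f"{n}.npz",**im)
    print(n,im["fx"],im["cx"],im["cy"],np.round(im["T"],3))
E
```

```text
{'t': np.float64(0.0), 'qpos': array([ 1.164,  0.424,  1.631,  0.   ,  1.089, -0.019]), 'qvel': array([-0.   ,  0.001,  0.001, -0.   , -0.002,  0.001]), 'joint_torque': array([ 4.0000e-03, -5.4460e+01, -2.7368e+01,  6.5000e-02,  2.3000e-02,
       -0.0000e+00]), 'ee_pos': array([236.11 , 578.075, 221.9  ]), 'orientation': array([-6.050e-01, -3.082e+00,  2.000e-03]), 'ft_force': array([-0.009,  0.245, -0.613]), 'moment': array([ 0.008, -0.048, -0.049]), 'grasp_force': np.float64(0.0), 'width': np.float64(87.879)} 18.700000000000003
top 435.24006982064685 314.64801353547557 201.63008188601327 [[ 1.20000e-02 -9.94000e-01  1.10000e-01  3.97757e+02]
 [-9.99000e-01 -8.00000e-03  3.20000e-02  1.27202e+02]
 [-3.10000e-02 -1.11000e-01 -9.93000e-01  9.30901e+02]
 [ 0.00000e+00  0.00000e+00  0.00000e+00  1.00000e+00]]
scene 372.4510386467128 320.8405540576206 200.06871733619957 [[ 8.77000e-01 -2.50000e-01  4.10000e-01  1.59024e+02]
 [-4.80000e-01 -4.14000e-01  7.74000e-01 -5.29118e+02]
 [-2.30000e-02 -8.75000e-01 -4.83000e-01  4.83819e+02]
 [ 0.00000e+00  0.00000e+00  0.00000e+00  1.00000e+00]]
```

View pics/top.png

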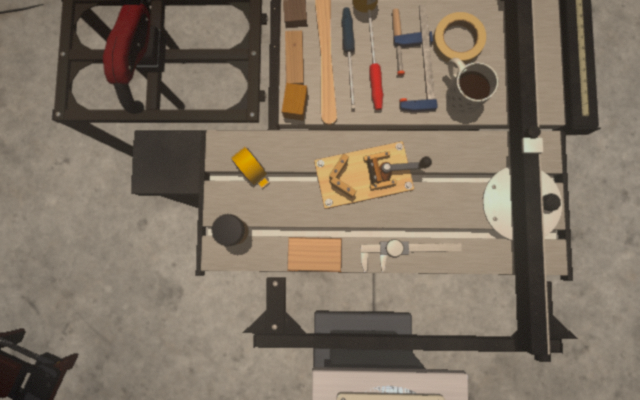

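View pics/scene.png

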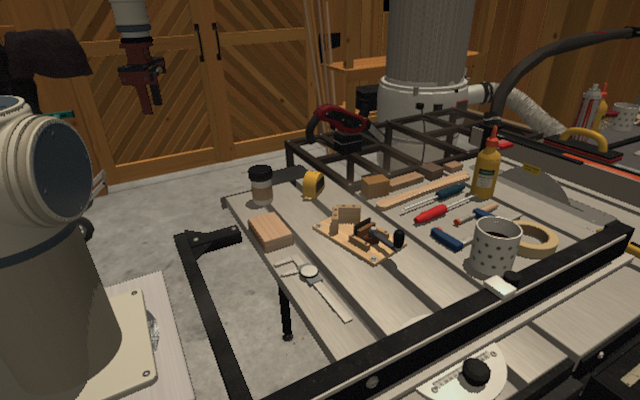

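Top view: the jar cap is at (229,230), the tape at (250,168), the cradle at about (364,175) with its V at the left and the knob at (425,162). The sanding block is at (314,254) and the calliper at (400,248). Next I measure the jar, base plate and knob.

```bash
cat > h.py <<'E'
import numpy as np,cv2
def ray(im,u,v,z):
    d=im["T"][:3,:3]@np.array([(u-im["cx"])/im["fx"],(v-im["cy"])/im["fy"],1]);c=im["T"][:3,3]
    return (c+d*(z-c[2])/d[2])
def pts(im):
    v,u=np.mgrid[0:400,0:640];D=im["depth"]
    P=np.stack([(u-im["cx"])/im["fx"]*D,(v-im["cy"])/im["fy"]*D,D],-1)
    return P@im["T"][:3,:3].T+im["T"][:3,3]
E
python3 - <<'E'
from h import *
im=dict(np.load("top.npz"));P=pts(im);px=im["pixels"].astype(int)
hsv=cv2.cvtColor(im["pixels"],cv2.COLOR_RGB2HSV)
def box(m,x0,x1,y0,y1):
    r=np.zeros((400,640),bool);r[y0:y1,x0:x1]=1;return m&r
Z=P[...,2]
# cap
m=box((Z>85)&(Z<105),200,260,200,260)
v,u=np.nonzero(m);print("cap n",m.sum(),"z",np.median(Z[m]),P[m].mean(0))
(c,r)=cv2.minEnclosingCircle(np.stack([u,v],1).astype(np.float32));print(c,r,ray(im,*c,95), 2*r*np.median(im["depth"][m])/im["fx"])
# knob
m=box((Z>68)&(Z<95),405,445,145,180);print("knob",m.sum(),np.median(Z[m]),np.median(P[m],0),ray(im,*[a.mean() for a in np.nonzero(m)[::-1]],81))
# base plate by colour
m=box((hsv[...,0]>10)&(hsv[...,0]<25)&(hsv[...,1]>90)&(hsv[...,2]>80),305,425,135,215)
m=cv2.morphologyEx(m.astype(np.uint8),cv2.MORPH_CLOSE,np.ones((9,9)))
cs,_=cv2.findContours(m,0,1);cn=max(cs,key=cv2.contourArea)
b=cv2.boxPoints(cv2.minAreaRect(cn));B=np.array([ray(im,*p,10) for p in b]);print("base",b,B[:,:2],np.linalg.norm(np.roll(B,1,0)-B,axis=1),B.mean(0))
# heights map pieces: cleats and jaw
for nm,(a,z1) in dict(cleat=(325,358),jaw=(366,395)).items():
    m=box((Z>40)&(Z<58),a,z1,145,210);print(nm,m.sum(),P[m].mean(0))
m=box((Z>25)&(Z<90),225,275,140,190);print("tape",P[m].min(0),P[m].max(0))
m=box((Z>20)&(Z<40),280,350,230,275);print("sand",np.percentile(P[m],[1,99],axis=0))
b=(cv2.resize(im["pixels"][120:220,300:450],None,fx=5,fy=5,interpolation=2));cv2.imwrite("pics/crop.png",b[:,:,::-1])
E
```

```text
cap n 815 z 96.69342473549398 [434.97264634 322.53620856  96.38157485]
(227.1039581298828, 229.48019409179688) 16.30000877380371 [434.92865476 322.65241909  95.        ] 62.856689668470885
knob 100 78.72702035582603 [574.2633034  -64.11603566  78.72702036] [573.5842078  -63.22665617  81.        ]
base [[312.86823 159.38538]
 [403.6975  139.92197]
 [414.3219  189.50244]
 [323.4926  208.96585]] [[591.41947711 161.78641548]
 [635.05059673 -33.1034393 ]
 [527.61306952 -54.37584035]
 [484.40510366 137.87054418]] [109.6542066  199.71412093 109.52322721 197.04212919] [559.62206176  53.04442     10.        ]
cleat 392 [547.84944657 102.929312    51.91481965]
jaw 236 [565.4116091   26.85768476  44.32638446]
tape [538.10732736 262.81728081  25.58299556] [613.96179784 332.35754128  65.09690819]
sand [[355.35408658 102.83360649  23.40157381]
 [423.94253146 209.91409647  34.26122114]]
```

View pics/crop.png

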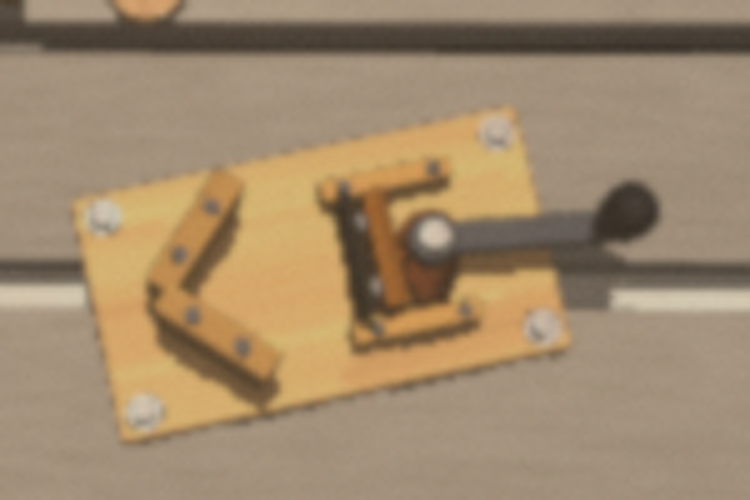

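The crop shows the V apex at about (335,178) in the full image, the pivot bolt at (386,167) and the knob at (425,162). Now I fit the V faces and pivot in the cradle frame.

```bash
python3 - <<'E'
from h import *
im=dict(np.load("top.npz"));P=pts(im);Z=P[...,2]
a=0.2206;yc=np.array([-np.sin(a),np.cos(a)]);xc=np.array([np.cos(a),np.sin(a)]);C=np.array([559.6,53.0])
def loc(p): q=np.asarray(p)[...,:2]-C; return np.stack([q@xc,q@yc],-1)
# cleat corners in crop px -> z=52
for n,(u,v,z) in dict(c1a=(220,170,52),c1b=(243,185,52),c1end=(150,285,52),in_=(180,292,52),c2a=(280,355,52),c2b=(265,385,52),apexout=(155,300,52),pivot=(432,235,66),knob=(629,207,81)).items():
    U,V=300+u/5-.4,120+v/5-.4; print(n,loc(ray(im,U,V,z)).round(1), "depthZ",Z[int(round(V)),int(round(U))].round(1))
m=(Z>46)&(Z<57);r=np.zeros_like(m);r[145:210,325:360]=1;m&=r
L=loc(P[m]);print(np.percentile(L,[0,2,98,100],axis=0).round(1))
for s in (1,-1):
    Q=L[(np.sign(L[:,0])==s)&(abs(L[:,0])>6)]; w=(s*Q[:,0]+Q[:,1])/2**.5; print(s,len(Q),np.percentile(w,[3,50,97]).round(1))
    l=cv2.fitLine(Q.astype(np.float32),cv2.DIST_L2,0,.01,.01).ravel();print(l.round(3))
E
```

```text
c1a [44.2 35.4] depthZ 54.2
c1b [36.1 27.5] depthZ 53.5
c1end [ 3.6 73.6] depthZ 43.7
in_ [-1.9 62.2] depthZ 51.0
c2a [-35.8  28. ] depthZ 10.9
c2b [-46.5  36.6] depthZ 9.8
apexout [-2.9 72.9] depthZ 55.2
pivot [ -2.9 -40.8] depthZ 49.4
knob [ -10.8 -116.3] depthZ 78.7
[[-43.5  27.5]
 [-39.6  30.5]
 [ 40.4  72.2]
 [ 43.5  74.6]]
1 168 [44.8 51.8 58.1]
[ 0.669 -0.743 23.525 49.509]
-1 166 [44.2 51.7 57.6]
[  0.676   0.737 -23.508  49.219]
```

Measured: the jar is at (435, 322.6). The seat is at about (554, 78.4), with the cradle turned 0.22 rad. The knob is at (574, -63.5), and heights and sizes match the given ones. Moving above the jar.

Call:
{"fn": "step_arm", "kwargs": {"plan": [[1, -0.7, -0.4, 0, 0, 0, 0], [1, -0.7, -0.4, 0, 0, 0, 0], [1, -0.7, -0.4, 0, 0, 0, 0], [1, -0.7, -0.4, 0, 0, 0, 0], [1, -0.7, -0.4, 0.2, 0, 0, 0], [1, -0.7, -0.4, 0.4, 0, 0, 0], [1, -0.7, -0.4, 0.4, 0, 0, 0], [1, -0.72, -0.43, 0.2, 0, 0, 0], [1, 0, 0, 0, 0, 0, 0], [1, 0, 0, 0, 0, 0, 0]]}}

```text
t: 1.35
ee_pos: [435.2, 323.0, 162.7]
orientation: [-0.606, -3.082, -0.0]
ft_force: [-0.1, 0.5, 0.5]
width: 87.7
grasp_force: 0.0
```

```bash
cat >> h.py <<'E'
from scipy.spatial.transform import Rotation as R
def go(o,target,yaw=None):
    r=R.from_rotvec(o["orientation"]).as_matrix();d=np.array(target)-o["ee_pos"]
    y=np.arctan2(r[1,1],r[0,1]);print("ee",o["ee_pos"].round(1),"t",o["t"],"F",np.round(o["ft_force"],1),"M",np.round(o["moment"],2),"w",round(float(o["width"]),1),"g",round(float(o["grasp_force"]),1),"yaw",y.round(3),"tilt",r[:2,2].round(3),"q",np.round(o["qpos"],2))
    print("tool shift/50",(r.T@d/50).round(3)," yaw rows", None if yaw is None else (-(yaw-y)/0.12).round(2))
E
python3 - <<'E'
from h import *
from workcell import get_obs,vision
o=get_obs();go(o,[435,322.6,65])
im=vision.get_image("wrist");r=np.eye(4);r[:3,:3]=R.from_rotvec(o["orientation"]).as_matrix();r[:3,3]=o["ee_pos"]
im["T"]=r@im["T_tool_cam"];np.savez("w.npz",**im)
P=pts(im);m=(abs(P[...,2]-96)<8)&(im["depth"]>0)&(np.hypot(P[...,0]-435,P[...,1]-322)<45)
print(m.sum(),P[m].min(0),P[m].max(0),P[m].mean(0))
cv2.imwrite("pics/w1.png",im["pixels"][:,:,::-1])
E
```

```text
ee [435.2 323.  162.7] t 1.35 F [-0.1  0.5  0.5] M [0.04 0.   0.02] w 87.7 g 0.0 yaw 1.182 tilt [-0.  0.] q [ 0.62  0.38  1.86  0.    0.9  -0.57]
tool shift/50 [ 1.000e-03 -1.000e-02  1.954e+00]  yaw rows None
4770 [401.03950585 294.0943346   88.00718569] [463.73674868 356.88745604  98.48486395] [430.46877908 326.1739982   96.05298574]
```

View pics/w1.png

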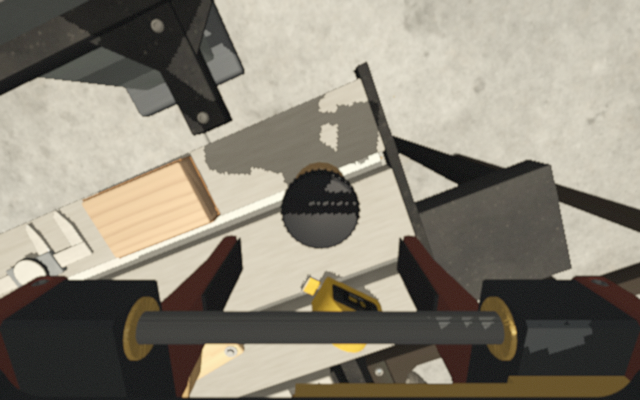

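The wrist view shows the cap at about (320,209), centred between the fingers, with the tape clear of them. I'll check the centre by casting a ray.

```bash
python3 - <<'E'
from h import *
im=dict(np.load("w.npz"));g=im["pixels"].max(2)
m=(g<110).astype(np.uint8);r=np.zeros_like(m);r[165:255,275:365]=1;m*=r
n,l,s,c=cv2.connectedComponentsWithStats(m);i=1+s[1:,4].argmax();print(s[i],c[i])
v,u=np.nonzero(l==i)
k=v>200
x0,y0,w,h,_=s[i];cu=x0+w/2-.5;R_=w/2;bot=v.max();print(cu,bot-R_)
print(ray(im,cu,bot-R_,95), ray(im,x0,bot-R_,95),ray(im,x0+w-1,bot-R_,95))
P=pts(im);print(im["T_tool_cam"].round(3));m=(P[...,2]>93)&(P[...,2]<99)&(l==i);print(P[m].min(0),P[m].max(0))
E
```

```text
[ 275  165   90   83 5116] [320.0404613  206.43491009]
319.5 202.0
[424.42435705 328.30069824  95.        ] [411.59156364 296.89671723  95.        ] [437.25596143 359.70176949  95.        ]
[[   0.      -0.959   -0.282   78.93 ]
 [   1.       0.      -0.       0.869]
 [   0.      -0.282    0.959 -162.172]
 [   0.       0.       0.       1.   ]]
[401.03950585 296.01784147  93.00399161] [461.90519777 355.31931137  98.48486395]
```

The two views differ by about 4 mm along tool x, so I'll take the mean. I'll squeeze once, then again a quarter turn round, to centre the jar exactly.

Call:
{"fn": "step_arm", "kwargs": {"plan": [[1, 0.05, 0.01, 0.4, 0, 0, 0], [1, 0, 0, 0.6, 0, 0, 0], [1, 0, 0, 0.6, 0, 0, 0], [1, 0, 0, 0.34, 0, 0, 0], [0, 0, 0, 0, 0, 0, 0], [-1, 0, 0, 0, 0, 0, 0], [-1, 0, 0, 0, 0, 0, 0], [-1, 0, 0, 0, 0, 0, 0], [-1, 0, 0, 0, 0, 0, 0], [-1, 0, 0, 0, 0, 0, 0]]}}

```text
t: 2.65
ee_pos: [433.8, 324.5, 66.6]
orientation: [0.605, 3.082, 0.002]
ft_force: [-1.2, -1.4, 6.3]
width: 60.7
grasp_force: 30.0
```

Call:
{"fn": "step_arm", "kwargs": {"plan": [[1, 0, 0, 0, 0, 0, 0], [1, 0, 0, 0, 0, 0, 0], [1, 0, 0, 0, 0, 0, 1], [1, 0, 0, 0, 0, 0, 1], [1, 0, 0, 0, 0, 0, 1], [1, 0, 0, 0, 0, 0, 1], [1, 0, 0, 0, 0, 0, 1], [1, 0, 0, 0, 0, 0, 1], [1, 0, 0, 0, 0, 0, 1], [1, 0, 0, 0, 0, 0, 1], [1, 0, 0, 0, 0, 0, 1], [1, 0, 0, 0, 0, 0, 1], [1, 0, 0, 0, 0, 0, 1], [1, 0, 0, 0, 0, 0, 1], [0.4, 0, 0, 0, 0, 0, 1], [-1, 0, 0, 0, 0, 0, 0], [-1, 0, 0, 0, 0, 0, 0], [-1, 0, 0, 0, 0, 0, 0], [-1, 0, 0, 0, 0, 0, 0], [-1, 0, 0, 0, 0, 0, 0]]}}

```text
t: 5.15
ee_pos: [433.3, 324.2, 65.7]
orientation: [2.598, 1.766, 0.0]
ft_force: [1.6, -0.9, -1.1]
width: 60.7
grasp_force: 30.0
```

```bash
python3 - <<'E'
from h import *
from workcell import get_obs,vision
o=get_obs();go(o,[554.5,75.5,150],0.12)
im=vision.get_image("top");P=pts(im)
m=(abs(P[...,2]-97)<6);m[:200]=0;m[260:]=0;m[:,:200]=0;m[:,260:]=0
print(m.sum(),P[m].mean(0) if m.any() else 0)
E
```

```text
ee [433.3 324.2  65.7] t 5.15 F [ 1.6 -0.9 -1.1] M [-0.19 -0.11  0.02] w 60.7 g 30.0 yaw -0.377 tilt [ 0. -0.] q [ 0.62  0.54  1.9  -0.    0.7   1.  ]
tool shift/50 [-3.734  4.083 -1.686]  yaw rows -4.14
51 [441.29843065 298.6856541   96.39462549]
```

Call:
{"fn": "step_arm", "kwargs": {"plan": [[-1, 0, 0, -0.1, 0, 0, 0], [-1, 0, 0, -0.4, 0, 0, 0], [-1, 0, 0, -0.6, 0, 0, -1], [-1, 0, 0, -0.5, 0, 0, -1], [-1, -0.2, 0.07, -0.2, 0, 0, -1], [-1, -0.4, 0.15, 0, 0, 0, -1], [-1, -0.6, 0.21, 0, 0, 0, 0], [-1, -0.7, 0.25, 0, 0, 0, 0], [-1, -0.7, 0.25, 0, 0, 0, 0], [-1, -0.7, 0.25, 0, 0, 0, 0], [-1, -0.6, 0.23, 0, 0, 0, 0], [-1, -0.6, 0.23, 0, 0, 0, 0], [-1, -0.4, 0.15, 0, 0, 0, 0], [-1, -0.2, 0.07, 0, 0, 0, 0], [-1, 0, 0, 0, 0, 0, 0], [-1, 0, 0, 0, 0, 0, 0]]}}

```text
t: 7.2
ee_pos: [546.7, 79.0, 155.6]
orientation: [-2.103, -2.333, 0.0]
ft_force: [-0.4, 0.3, -3.6]
width: 60.7
grasp_force: 30.0
```

```bash
python3 - <<'E'
from h import *
from workcell import get_obs,vision
o=get_obs();go(o,[553.7,76.5,79],0.12)
im=vision.get_image("top");cv2.imwrite("pics/t2.png",cv2.resize(im["pixels"][110:230,280:460],None,fx=4,fy=4)[:,:,::-1])
E
```

```text
ee [546.7  79.  155.6] t 7.2 F [-0.4  0.3 -3.6] M [-0.08  0.05  0.  ] w 60.7 g 30.0 yaw 0.104 tilt [-0.001  0.   ] q [0.12 0.41 1.84 0.   0.89 0.02]
tool shift/50 [-0.065  0.134  1.531]  yaw rows -0.14
```

Call:
{"fn": "step_arm", "kwargs": {"plan": [[-1, -0.065, 0.13, 0, 0, 0, 0], [-1, 0, 0, 0.2, 0, 0, 0], [-1, 0, 0, 0.4, 0, 0, 0], [-1, 0, 0, 0.4, 0, 0, 0], [-1, 0, 0, 0.3, 0, 0, 0], [-1, 0, 0, 0.15, 0, 0, 0], [-1, 0, 0, 0.09, 0, 0, 0], [-1, 0, 0, 0, 0, 0, 0], [-1, 0, 0, 0, 0, 0, 0]]}}

```text
t: 8.38
ee_pos: [554.3, 75.8, 79.1]
orientation: [2.104, 2.332, 0.001]
ft_force: [-1.0, -0.0, -4.1]
width: 61.0
grasp_force: 30.0
```

```bash
python3 - <<'E'
from h import *
from workcell import get_obs,vision
o=get_obs();go(o,[553.7,76.5,76.2],0.12)
E
```

```text
ee [554.3  75.8  79.1] t 8.375 F [-1.  -0.  -4.1] M [-0.14  0.07  0.01] w 61.0 g 30.0 yaw 0.103 tilt [0.001 0.   ] q [ 0.11  0.53  1.86 -0.    0.75  0.01]
tool shift/50 [ 0.016 -0.01   0.059]  yaw rows -0.14
```

Hovering about 3 mm over the base with no contact. Now I feel for the V.

Call:
{"fn": "step_arm", "kwargs": {"plan": [[-1, 0.04, -0.005, 0, 0, 0, 0], [-1, 0.02, -0.002, 0, 0, 0, 0], [-1, 0, 0, 0, 0, 0, 0]]}}

```text
t: 8.75
ee_pos: [553.3, 77.8, 79.1]
orientation: [2.103, 2.333, -0.002]
ft_force: [-1.1, -5.9, -2.0]
width: 61.2
grasp_force: 30.0
```

Call:
{"fn": "step_arm", "kwargs": {"plan": [[-1, 0.02, -0.002, 0, 0, 0, 0], [-1, 0, 0, 0, 0, 0, 0]]}}

```text
t: 9.0
ee_pos: [553.1, 78.6, 79.2]
orientation: [2.103, 2.333, -0.002]
ft_force: [-0.5, -8.2, -0.5]
width: 60.5
grasp_force: 30.0
```

Call:
{"fn": "step_arm", "kwargs": {"plan": [[-1, 0.02, -0.002, 0, 0, 0, 0], [-1, 0, 0, 0, 0, 0, 0]]}}

```text
t: 9.25
ee_pos: [553.0, 79.5, 79.3]
orientation: [2.103, 2.332, -0.002]
ft_force: [-1.2, -8.3, 1.1]
width: 61.0
grasp_force: 30.0
```

Contact with the V starts at y≈77, so I back off to about 2.5 mm short of it and lower.

Call:
{"fn": "step_arm", "kwargs": {"plan": [[-1, -0.05, 0.005, 0, 0, 0, 0], [-1, -0.05, 0.006, 0, 0, 0, 0], [-1, 0, 0, 0.03, 0, 0, 0], [-1, 0, 0, 0.03, 0, 0, 0], [-1, 0, 0, 0.02, 0, 0, 0], [-1, 0, 0, 0, 0, 0, 0]]}}

```text
t: 10.0
ee_pos: [554.5, 75.6, 75.9]
orientation: [2.103, 2.333, 0.001]
ft_force: [-2.6, -2.8, 10.3]
width: 60.8
grasp_force: 30.0
```

```bash
python3 - <<'E'
from h import *
from workcell import get_obs,vision
o=get_obs();go(o,[553.7,74.5,76.2],0.12)
E
```

```text
ee [554.5  75.6  75.9] t 10.0 F [-2.6 -2.8 10.3] M [-0.49  0.71  0.05] w 60.8 g 30.0 yaw 0.103 tilt [ 0.001 -0.   ] q [ 0.11  0.54  1.86 -0.    0.74  0.01]
tool shift/50 [-0.02  -0.019 -0.006]  yaw rows -0.14
```

Call:
{"fn": "step_arm", "kwargs": {"plan": [[1, 0, 0, -0.01, 0, 0, 0], [1, 0, 0, 0, 0, 0, 0], [1, 0, 0, 0, 0, 0, 0], [1, 0, 0, -0.2, 0, 0, 0], [1, 0, 0, -0.5, 0, 0, 0], [1, 0, 0, -0.5, 0, 0, 0], [1, -0.3, 0.01, 0, 0, 0, 0], [1, -0.6, 0.02, 0, 0, 0, 0], [1, -0.7, 0.02, 0, 0, 0, 0], [1, -0.6, 0.02, 0, 0, 0, 0], [1, -0.4, 0.01, 0, 0, 0, 0], [1, -0.18, 0, 0, 0, 0, 0], [1, 0, 0, 0, 0, 0, 0]]}}

```text
t: 11.62
ee_pos: [572.1, -62.3, 134.9]
orientation: [-2.105, -2.332, 0.0]
ft_force: [-0.1, 0.1, -0.3]
width: 87.6
grasp_force: 0.0
```

```bash
python3 - <<'E'
from h import *
from workcell import get_obs,vision
o=get_obs();go(o,[573,-62.5,53],0.12)
im=vision.get_image("wrist");r=np.eye(4);r[:3,:3]=R.from_rotvec(o["orientation"]).as_matrix();r[:3,3]=o["ee_pos"]
im["T"]=r@im["T_tool_cam"];np.savez("w.npz",**im)
P=pts(im);m=(abs(P[...,2]-81)<6)&(im["depth"]>0)&(np.hypot(P[...,0]-573,P[...,1]+62)<30)
print("knob",m.sum(),P[m].min(0),P[m].max(0),P[m].mean(0))
m=(abs(P[...,2]-105)<5)&(im["depth"]>0)&(np.hypot(P[...,0]-554,P[...,1]-76)<45)
print("cap",m.sum(),P[m].min(0) if m.any() else 0,P[m].max(0)if m.any() else 0)
t=vision.get_image("top")
cv2.imwrite("pics/w2.png",np.hstack([im["pixels"][:,100:540],cv2.resize(t["pixels"][110:230,290:380],(300,400))])[:,:,::-1])
E
```

```text
ee [572.1 -62.3 134.9] t 11.625 F [-0.1  0.1 -0.3] M [ 0.01  0.04 -0.06] w 87.6 g 0.0 yaw 0.102 tilt [-0.  0.] q [-0.13  0.47  1.8   0.    0.87 -0.23]
tool shift/50 [-0.006  0.018  1.638]  yaw rows -0.15
knob 474 [563.33356282 -73.04674505  75.10055269] [582.12018701 -54.8009189   82.51976842] [572.83140708 -63.1024681   79.03504871]
cap 5179 [522.52394182  42.92732274 100.09903434] [585.10046389  75.07335397 108.7734268 ]
```

View pics/w2.png

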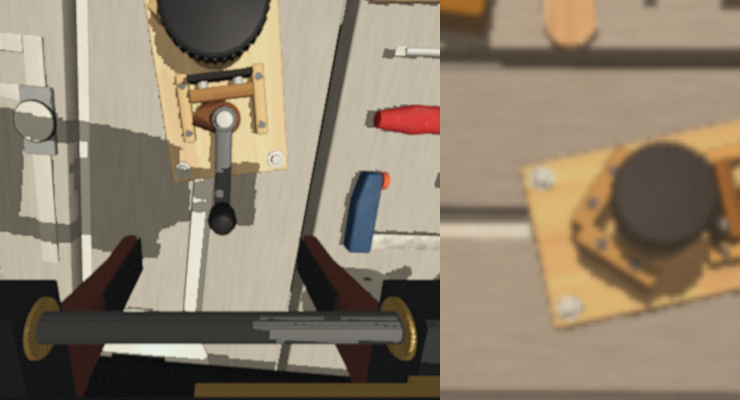

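The knob is confirmed at (572.8, -63.1), at crop pixel (222,218). The jar stands in the V. Descending and gripping the knob.

Call:
{"fn": "step_arm", "kwargs": {"plan": [[1, -0.015, 0.014, 0.3, 0, 0, 0.3], [1, 0, 0, 0.5, 0, 0, 0], [1, 0, 0, 0.5, 0, 0, 0], [0.2, 0, 0, 0.34, 0, 0, 0], [-0.2, 0, 0, 0, 0, 0, 0], [-1, 0, 0, 0, 0, 0, 0], [-1, 0, 0, 0, 0, 0, 0], [-1, 0, 0, 0, 0, 0, 0], [-1, 0, 0, 0, 0, 0, 0], [-1, 0, 0, 0, 0, 0, 0], [-1, 0, 0, 0, 0, 0, 0]]}}

```text
t: 13.1
ee_pos: [573.7, -62.8, 53.5]
orientation: [2.145, 2.294, 0.001]
ft_force: [2.5, 0.4, 1.6]
width: 21.6
grasp_force: 30.0
```

```bash
python3 - <<'E'
from h import *
from workcell import get_obs,vision
o=get_obs();go(o,[572.8,-63.1,53],0.07)
E
```

```text
ee [573.7 -62.8  53.5] t 13.1 F [2.5 0.4 1.6] M [-0.05 -0.21  0.03] w 21.6 g 30.0 yaw 0.067 tilt [ 0.001 -0.   ] q [-0.13  0.59  1.83  0.    0.72 -0.2 ]
tool shift/50 [-0.004 -0.018  0.009]  yaw rows -0.03
```

Gripped (21.6 mm across the round knob). Swinging it through the first half of the arc.

Call:
{"fn": "step_arm", "kwargs": {"plan": [[-1, 0.011, -0.18, 0, 0, 0, 1], [-1, 0.011, -0.18, 0, 0, 0, 1], [-1, 0.011, -0.18, 0, 0, 0, 1], [-1, 0.011, -0.18, 0, 0, 0, 1], [-1, 0.011, -0.18, 0, 0, 0, 1], [-1, 0.011, -0.18, 0, 0, 0, 1], [-1, 0, 0, 0, 0, 0, 0]]}}

```text
t: 13.98
ee_pos: [523.7, -47.4, 53.5]
orientation: [2.817, 1.388, 0.004]
ft_force: [4.3, 0.9, -2.2]
width: 21.3
grasp_force: 30.0
```

```bash
python3 - <<'E'
from h import *
from workcell import get_obs,vision
o=get_obs();go(o,[567.5,11.7,53],0.07)
E
```

```text
ee [523.7 -47.4  53.5] t 13.975 F [ 4.3  0.9 -2.2] M [-0.02 -0.56 -0.31] w 21.3 g 30.0 yaw -0.655 tilt [ 0.003 -0.   ] q [-0.11  0.54  1.94  0.    0.65  0.54]
tool shift/50 [ 1.471 -0.025  0.012]  yaw rows -6.04
```

Call:
{"fn": "step_arm", "kwargs": {"plan": [[-1, 0.011, -0.18, 0, 0, 0, 1], [-1, 0.011, -0.18, 0, 0, 0, 1], [-1, 0.011, -0.18, 0, 0, 0, 1], [-1, 0.011, -0.18, 0, 0, 0, 1], [-1, 0.011, -0.18, 0, 0, 0, 1], [-1, 0.011, -0.18, 0, 0, 0, 1], [-1, 0, 0, 0, 0, 0, 0]]}}

```text
t: 14.85
ee_pos: [497.7, -4.5, 53.6]
orientation: [3.122, 0.311, 0.01]
ft_force: [9.8, -17.2, -8.7]
width: 21.6
grasp_force: 30.0
```

```bash
python3 - <<'E'
from h import *
from workcell import get_obs,vision
o=get_obs();go(o,[567.5,11.7,53],0.07)
d=o["ee_pos"][:2]-[567.5,11.7];print("lever",(-np.pi/2+.2206)-np.arctan2(d[1],d[0]))
E
```

```text
ee [497.7  -4.5  53.6] t 14.85 F [  9.8 -17.2  -8.7] M [-2.72 -1.38 -0.01] w 21.6 g 30.0 yaw -1.372 tilt [ 0.007 -0.003] q [-0.03  0.51  2.01 -0.01  0.61  1.35]
tool shift/50 [ 1.431 -0.041  0.02 ]  yaw rows -12.02
lever 1.5636639907278493
```

Call:
{"fn": "step_arm", "kwargs": {"plan": [[-1, 0.03, -0.06, 0, 0, 0, 0.4], [-1, 0.01, -0.04, 0, 0, 0, 0.2], [-1, 0, 0, 0, 0, 0, 0]]}}

```text
t: 15.22
ee_pos: [498.4, -3.8, 53.5]
orientation: [3.126, 0.204, 0.008]
ft_force: [7.0, -50.8, -7.2]
width: 21.8
grasp_force: 30.0
```

```bash
python3 - <<'E'
from h import *
from workcell import get_obs,vision
o=get_obs();go(o,[567.5,11.7,53],0.07)
d=o["ee_pos"][:2]-[567.5,11.7];print("lever",(-np.pi/2+.2206)-np.arctan2(d[1],d[0]))
E
```

```text
ee [498.4  -3.8  53.5] t 15.225 F [  7.  -50.8  -7.2] M [-8.62 -1.11  0.17] w 21.8 g 30.0 yaw -1.44 tilt [ 0.005 -0.009] q [-0.03  0.51  2.01 -0.01  0.62  1.43]
tool shift/50 [ 1.411 -0.128  0.016]  yaw rows -12.59
lever 1.5705665417966361
```

Firm end stop (51 N for 0.7 mm of travel). I relax, release and rise.

Call:
{"fn": "step_arm", "kwargs": {"plan": [[-1, 0, 0.07, 0, 0, 0, 0], [1, 0, 0, 0, 0, 0, 0], [1, 0, 0, 0, 0, 0, 0], [1, 0, 0, 0, 0, 0, 0], [1, 0, 0, -0.3, 0, 0, 0], [1, 0, 0, -0.7, 0, 0, 0], [1, 0, 0, -0.8, 0, 0, 0], [1, 0, 0, -0.4, 0, 0, 0], [1, 0, 0, 0, 0, 0, 0]]}}

```text
t: 16.35
ee_pos: [497.0, -0.4, 165.4]
orientation: [3.135, 0.198, 0.007]
ft_force: [0.3, -0.2, -1.2]
width: 87.9
grasp_force: 0.0
```

```bash
python3 - <<'E'
from h import *
from workcell import get_obs,vision
o=get_obs();go(o,[552.8,79,135],-1.44)
t=vision.get_image("top");P=pts(t);
m=(abs(P[...,2]-106)<6);b=np.zeros_like(m);b[140:200,320:385]=1;m&=b
v,u=np.nonzero(m);(c,r)=cv2.minEnclosingCircle(np.stack([u,v],1).astype(np.float32));print(m.sum(),P[m].mean(0),P[m].min(0),P[m].max(0),c,r,ray(t,*c,105))
m=(abs(P[...,2]-80)<6);b[:]=0;b[165:215,370:430]=1;m&=b;print("knob",m.sum(),P[m].mean(0) if m.any() else 0)
cv2.imwrite("pics/t3.png",cv2.resize(t["pixels"][110:230,290:450],(800,600))[:,:,::-1])
E
```

```text
ee [ 4.970e+02 -4.000e-01  1.654e+02] t 16.35 F [ 0.3 -0.2 -1.2] M [-0.06  0.14  0.01] w 87.9 g 0.0 yaw -1.444 tilt [ 0.004 -0.   ] q [-0.02  0.32  1.96  0.    0.86  1.42]
tool shift/50 [ 1.304 -1.434  0.614]  yaw rows -0.04
558 [559.93713606  81.78649166 106.68995445] [525.82111465  45.939937   100.3028507 ] [586.99607892 107.66932596 111.70332362] (354.9761962890625, 168.13265991210938) 16.165205001831055 [554.79145025  77.06275446 105.        ]
knob 0 0
```

View pics/t3.png

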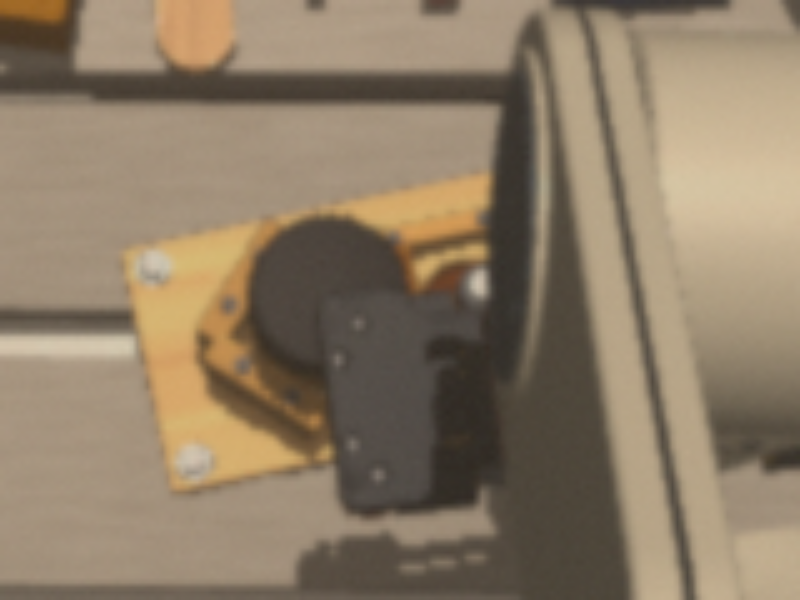

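The top view shows the jar upright in the V, with its cap at about (355,169). The lever is hidden by the gripper. Moving over the cap.

Call:
{"fn": "step_arm", "kwargs": {"plan": [[1, 0.15, -0.16, 0, 0, 0, 0], [1, 0.4, -0.44, 0, 0, 0, 0], [1, 0.4, -0.44, 0, 0, 0, 0], [1, 0.26, -0.28, 0, 0, 0, 0], [1, 0.1, -0.1, 0.2, 0, 0, 0], [1, 0, 0, 0.4, 0, 0, 0], [1, 0, 0, 0.2, 0, 0, 0], [1, 0, 0, 0, 0, 0, 0]]}}

```text
t: 17.4
ee_pos: [550.9, 77.6, 122.0]
orientation: [3.135, 0.197, -0.004]
ft_force: [-0.3, 0.1, 0.7]
width: 88.1
grasp_force: 0.0
```

```bash
python3 - <<'E'
from h import *
from workcell import get_obs,vision
o=get_obs();go(o,[552.8,78.4,76],-1.44)
im=vision.get_image("wrist");r=np.eye(4);r[:3,:3]=R.from_rotvec(o["orientation"]).as_matrix();r[:3,3]=o["ee_pos"]
im["T"]=r@im["T_tool_cam"]
P=pts(im);m=(abs(P[...,2]-106)<3)&(im["depth"]>0)&(np.hypot(P[...,0]-553,P[...,1]-78)<45)
print("cap",m.sum(),P[m].min(0),P[m].max(0),(P[m].min(0)+P[m].max(0))/2,np.median(P[m],0))
cv2.imwrite("pics/w3.png",im["pixels"][:,:,::-1])
E
```

```text
ee [550.9  77.6 122. ] t 17.4 F [-0.3  0.1  0.7] M [ 0.03  0.08 -0.02] w 88.1 g 0.0 yaw -1.445 tilt [-0.003 -0.   ] q [ 0.12  0.46  1.85 -0.    0.83  1.56]
tool shift/50 [ 0.041 -0.011  0.921]  yaw rows -0.05
cap 7048 [522.71543146  47.65473272 103.00240296] [583.96122952 108.52779753 108.59577485] [553.33833049  78.09126513 105.79908891] [555.3432129   78.09227114 106.53886431]
```

View pics/w3.png

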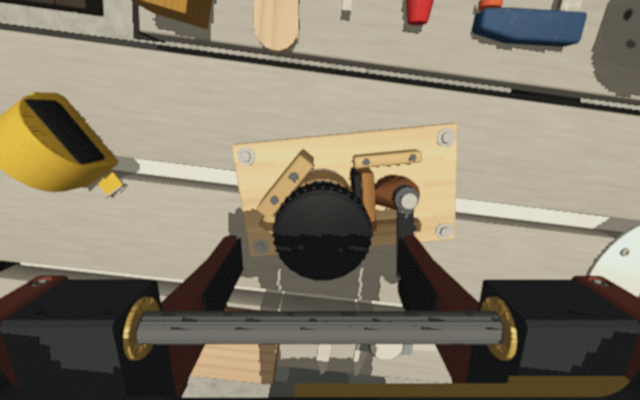

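The wrist view shows the cap at (322,230), measured at (553.3, 78.1). The jaw is against the jar, and the lever now points toward the robot. Descending and gripping.

Call:
{"fn": "step_arm", "kwargs": {"plan": [[1, 0.045, -0.007, 0.3, 0, 0, 0], [1, 0, 0, 0.4, 0, 0, 0], [1, 0, 0, 0.2, 0, 0, 0], [0.2, 0, 0, 0, 0, 0, 0], [-1, 0, 0, 0, 0, 0, 0], [-1, 0, 0, 0, 0, 0, 0], [-1, 0, 0, 0, 0, 0, 0], [-1, 0, 0, 0, 0, 0, 0]]}}

```text
t: 18.45
ee_pos: [554.7, 77.1, 78.8]
orientation: [3.133, 0.198, 0.002]
ft_force: [1.7, -8.9, 0.5]
width: 60.8
grasp_force: 30.0
```

```bash
python3 - <<'E'
from h import *
from workcell import get_obs,vision
o=get_obs();go(o,[553.2,78.2,76],-1.44)
E
```

```text
ee [554.7  77.1  78.8] t 18.45 F [ 1.7 -8.9  0.5] M [-1.64 -0.05  0.01] w 60.8 g 30.0 yaw -1.444 tilt [ 0.001 -0.002] q [ 0.12  0.53  1.86 -0.    0.75  1.56]
tool shift/50 [-0.028 -0.026  0.057]  yaw rows -0.04
```

Call:
{"fn": "step_arm", "kwargs": {"plan": [[-1, -0.02, 0.02, 0.02, 0, 0, 0], [-1, 0, 0, 0, 0, 0, -0.6], [-1, 0, 0, 0, 0, 0, -0.6], [-1, 0, 0, 0, 0, 0, -0.6], [-1, 0, 0, 0, 0, 0, -0.6], [-1, 0, 0, 0, 0, 0, 0]]}}

```text
t: 19.2
ee_pos: [554.6, 77.7, 78.7]
orientation: [3.074, 0.646, 0.005]
ft_force: [0.8, -0.1, 6.4]
width: 60.8
grasp_force: 30.0
```

```bash
python3 - <<'E'
from h import *
from workcell import get_obs,vision
o=get_obs();go(o,[553.2,78.2,76],-1.44)
im=vision.get_image("wrist");cv2.imwrite("pics/w4.png",im["pixels"][:,:,::-1])
E
```

```text
ee [554.6  77.7  78.7] t 19.2 F [ 0.8 -0.1  6.4] M [0.04 0.26 0.04] w 60.8 g 30.0 yaw -1.157 tilt [0.003 0.   ] q [0.12 0.53 1.86 0.   0.74 1.27]
tool shift/50 [-0.022 -0.021  0.055]  yaw rows 2.36
```

Call:
{"fn": "step_arm", "kwargs": {"plan": [[-1, 0, 0, 0, 0, 0, -0.6], [-1, 0, 0, 0, 0, 0, -0.6], [-1, 0, 0, 0, 0, 0, -0.6]]}}

```text
t: 19.62
ee_pos: [554.5, 77.8, 78.8]
orientation: [2.986, 0.975, 0.005]
ft_force: [-0.8, 0.5, 6.4]
width: 60.6
grasp_force: 30.0
```

```bash
python3 - <<'E'
from h import *
from workcell import get_obs,vision
o=get_obs();go(o,[553.2,78.2,76],-1.44)
E
```

```text
ee [554.5  77.8  78.8] t 19.625 F [-0.8  0.5  6.4] M [ 0.07  0.31 -0.33] w 60.6 g 30.0 yaw -0.94 tilt [0.003 0.001] q [0.12 0.53 1.86 0.   0.74 1.06]
tool shift/50 [-0.017 -0.022  0.055]  yaw rows 4.17
```

Call:
{"fn": "step_arm", "kwargs": {"plan": [[-1, 0, 0, 0, 0, 0, -0.6], [-1, 0, 0, 0, 0, 0, -0.6], [-1, 0, 0, 0, 0, 0, -0.6], [-1, 0, 0, 0, 0, 0, -0.6], [-1, 0, 0, 0, 0, 0, -0.6], [-1, 0, 0, 0, 0, 0, -0.6]]}}

```text
t: 20.38
ee_pos: [555.0, 77.9, 79.5]
orientation: [2.707, 1.592, 0.006]
ft_force: [-1.7, 0.1, 14.7]
width: 60.7
grasp_force: 30.0
```

```bash
python3 - <<'E'
from h import *
from workcell import get_obs,vision
o=get_obs();go(o,[553.2,78.2,76],-1.44)
E
```

```text
ee [555.   77.9  79.5] t 20.375 F [-1.7  0.1 14.7] M [ 0.03  0.56 -0.12] w 60.7 g 30.0 yaw -0.507 tilt [0.004 0.001] q [0.12 0.53 1.86 0.   0.74 0.62]
tool shift/50 [-0.012 -0.034  0.07 ]  yaw rows 7.77
```

Fz jumped and the torque fell, so the threads have let go. A little more turn, then lift gently.

Call:
{"fn": "step_arm", "kwargs": {"plan": [[-1, 0, 0, 0, 0, 0, -0.6], [-1, 0, 0, -0.04, 0, 0, -0.2], [-1, 0, 0, -0.06, 0, 0, 0], [-1, 0, 0, -0.06, 0, 0, 0], [-1, 0, 0, 0, 0, 0, 0]]}}

```text
t: 21.0
ee_pos: [553.2, 77.5, 85.3]
orientation: [2.63, 1.719, -0.0]
ft_force: [0.3, -0.5, -0.8]
width: 61.1
grasp_force: 30.0
```

```bash
python3 - <<'E'
from h import *
from workcell import get_obs,vision
o=get_obs();go(o,[554,78,121],-1.44)
E
```

```text
ee [553.2  77.5  85.3] t 21.0 F [ 0.3 -0.5 -0.8] M [-0.04  0.02 -0.04] w 61.1 g 30.0 yaw -0.413 tilt [-0. -0.] q [ 0.12  0.52  1.86 -0.    0.76  0.53]
tool shift/50 [ 0.015  0.011 -0.714]  yaw rows 8.56
```

Call:
{"fn": "step_arm", "kwargs": {"plan": [[-1, 0, 0, -0.1, 0, 0, 0], [-1, 0, 0, -0.2, 0, 0, 0], [-1, 0, 0, -0.2, 0, 0, 0], [-1, 0, 0, -0.15, 0, 0, 0], [-1, 0, 0, -0.07, 0, 0, 0], [-1, 0, 0, 0, 0, 0, 0], [-1, 0, 0, 0, 0, 0, 0], [-1, 0, 0, 0, 0, 0, 0]]}}

```text
t: 22.0
ee_pos: [553.1, 77.5, 120.9]
orientation: [-2.629, -1.719, 0.001]
ft_force: [0.4, -0.4, -0.9]
width: 60.8
grasp_force: 30.0
```

```bash
python3 - <<'E'
from h import *
from workcell import get_obs,vision
o=get_obs();go(o,[553.3,78,121],-1.44)
s=vision.get_image("scene");t=vision.get_image("top")
P=pts(s)
cv2.imwrite("pics/f.png",np.hstack([cv2.resize(s["pixels"][140:280,270:430],None,fx=3,fy=3,interpolation=2)[:420],cv2.resize(t["pixels"][120:260,290:390],None,fx=3,fy=3)])[:,:,::-1])
E
```

```text
ee [553.1  77.5 120.9] t 22.0 F [ 0.4 -0.4 -0.9] M [-0.07  0.1  -0.02] w 60.8 g 30.0 yaw -0.413 tilt [-0.001 -0.   ] q [ 0.12  0.47  1.85 -0.    0.83  0.53]
tool shift/50 [ 0.01   0.    -0.003]  yaw rows 8.56
```

View pics/f.png

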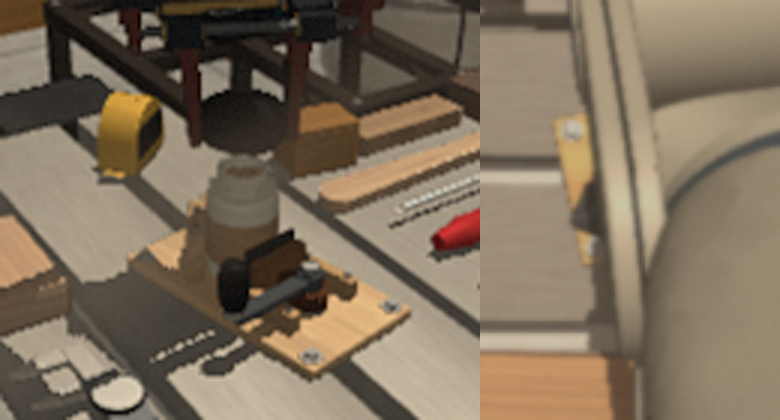

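The scene view shows the open jar upright in the cradle, and the level cap above its mouth (crop (245,120)) with a visible gap. The lever is over, with its knob at (233,285). I'll check the lever angle and the cap height numerically.

```bash
python3 - <<'E'
from h import *
from workcell import vision
s=vision.get_image("scene");P=pts(s);g=s["pixels"].max(2)
k=np.zeros(g.shape,bool);k[224:245,341:354]=1;k&=(g<60)
v,u=np.nonzero(k);print("knob px",u.mean(),v.mean(),k.sum());q=ray(s,u.mean(),v.mean(),62);print(q)
for piv in ([567.5,11.7],[568.4,10.3]):
    d=q[:2]-piv;print(np.hypot(*d),"lever",(-np.pi/2+.2206)-np.arctan2(d[1],d[0]))
m=(np.hypot(P[...,0]-553,P[...,1]-78)<36)&(s["depth"]>0)
c=m&(g<70)&(P[...,2]>105)&(P[...,2]<160);print("cap z",np.percentile(P[c][:,2],[2,50,98]))
j=m&(g>90)&(P[...,2]>60)&(P[...,2]<110);print("rim z",np.percentile(P[j][:,2],[50,95,99]))
E
```

```text
knob px 347.85714285714283 234.2908163265306 196
[495.73129628  -5.80969329  62.        ]
73.87378555420496 lever 1.5520972432947893
74.4329410784923 lever 1.573237652812239
cap z [124.70264117 145.60758137 153.0742332 ]
rim z [79.74735877 96.47507638 97.59758676]
```

```bash
python3 -c "
from workcell import ctrl;print(ctrl.close_job())"
```

```text
the job is handed in; nothing more can be done
None
```

I've handed the job in at about 22 s: the jar is upright and locked in the cradle with the lever against its end stop, and the cap is unscrewed and held level in the gripper about 26 mm above the open mouth. I touched nothing else on the table, though I didn't re-measure the other items at the end.

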